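# Close and pin the bar of the spice rack

## Robot

A 6-joint arm with a two-finger parallel gripper is mounted at the origin on a cart in front of the work surface, level with it; the furniture and walls round the work are solid. World frame = base frame: x ahead of the robot, y to its left, z up, the work surface at z = 0. Lengths are in m, angles in degrees, forces in N, time in s.
With the tool pointing down it reaches from about 0.275 to 0.975 m from the base axis. Payload 8.4 kg.
Tool frame: the origin (TCP) lies on the centre line of the jaws, within the pads' length; the fingertips stand 11 mm ahead of it and the grasp point (between the pads) lies 8 mm behind it; z points along the fingers, y is the line along which they close (so a half turn about z gives the same grasp; the last joint's range is limited). The gripper opens to 92 mm and grips with 3 to 60 N. Pads are 20 mm wide; open, the fingers measure 128 mm over their backs; the gripper's body (75 mm by 189 mm) begins 69 mm behind the grasp point.
Start: joints at [68.675, 20.225, 93.587, -0, 66.188, -0.138], TCP at [0.226, 0.583, 0.226] pointing down, gripper open.
Joint ranges: [-150.9, 150.9], [-52.94, 120.26], [3.33, 152.33], [-74.26, 254.26], [0, 154.13], [-172.89, 172.89]. Speed limits (degrees/s): [127.2, 127.2, 159.86, 180, 180, 180].

## Interface

Orientations are given as a 3x3 rotation matrix whose columns are the frame's x, y, z axes.
In Python, from station import manip gives the robot as it stands.
- The arm moves only by the tool carry_out, never from a script. Its argument "series" is a list of rows, each a list of 7 numbers: the shift along the tool's x, y, z in m, then the turn, a rotation vector about the tool's x, y, z in rad, then the opening, from -1 (shut) to 1 (fully open). In form: [[dx, dy, dz, wx, wy, wz, gripper], ...]. A call has exactly 5 rows; each row is the pose to reach, as a shift and turn from the pose commanded when the call began, along the tool's axes at that moment; what a row does not reach only later rows make up. A row lasts 1/10 s, in which the tool goes at most 50 mm and 8.59 degrees, less where a joint would pass 70% of its speed; a pose out of reach is approached as far as the arm can. A call with a gripper value outside its range is refused whole. The fingers move at their own pace and stop on an object; "newtons" is the grip in N (left out, the last holds). Time passes only in rows, so rows that repeat a pose let the fingers close, or fill a call up. It gives the time, the measured TCP pose, the force, the opening and the grip force at its end, in the units of the state.
- manip.get_obs(): the state, without advancing time (a new reading comes with each control period).
- manip.capture(name): name is "side" or "top"; returns the picture (400x640x3 uint8, red, green, blue); there is no depth.
- manip.get_calibration(name): a dict with "camera_matrix" (3x3 intrinsics, pixels), "k1" (the pictures are not rectified: a ray, as slopes to the right and down, at radius r is drawn at 1 + k1 r^2 times it, then the intrinsics apply), "R" (3x3) and "t" (3): a world point X has camera coordinates R X + t. Camera axes: x right, y down, z forward; pixel columns grow to the right and rows downward; lengths in m; the calibration is good to about 2 mm. A picture is of the moment at which its call begins. get_calibration takes no time and is no camera call.
- manip.hand_in(): hands the job in; it is judged then, once.
Trained networks look in the newest picture that a camera, given by its name, has taken for a name from the list of things; names that differ only in an ending like _2 or _b are one class to them, and where a whole thing is asked for, a point or a joint stands for the part that bears it (a point fixed in the world has none). Each returns a list of dicts, best first, with "conf" (0 to 1); they miss things now and then, are a little off and sometimes report something else, mostly with a low value. They report only what shows in the picture. A call takes as long as a camera call.
- manip.search_frame(query, camera): "point" ([x, y, z] in m, in world coordinates, good to about 4 mm: the middle of the surface that is visible of it).
- manip.pinpoint(query, camera): "point" ([x, y, z] in m, in world coordinates, good to about 4 mm: a listed point, or the origin of a listed thing).
The state is a dict: "time_s": time; "joint_positions": joint angles; "joint_velocities": joint speeds; "effort": joint torques, N m; "tcp_pos": TCP position; "tool_rot": TCP orientation; "force": force on the tool from outside, world axes, zero at the start; "torque": the same for the moment, N m; "width": finger opening in m; "gripper_force": force on a finger pad.
Only numpy, scipy, OpenCV 4.12 (cv2) and the standard library are available. Lean on these libraries where they do the work, as an engineer would, in place of code of your own. Each camera call takes 0.05 s, during which the arm holds its last target. There are 200 camera calls.

## Task

Shut the spice rack's swinging bar and lock it: push the bar round until its eye sits between the two lugs with the holes in line, then take the pin from its wooden stand and thread it down through the lugs and the eye until its collar rests flush on the upper lug, and let go. Knock over none of the spice jars and leave the tin, the egg cup and the bottle opener where they are.

Things in the scene. Friction and masses are not known exactly. Their poses are not given: they have to be found in the camera images.
- rack: low wooden rack fixed to the worktop, 244 mm wide (y), holding 3 jars. Origin on the worktop midway between hinge axis and lug holes; x to its back (wood x 20..113 mm; back 100, cheeks 74 mm high). At each front corner two level steel lugs, 24 mm wide, reach to x = -14 mm, at heights 30-40 and 56-66 mm: the bar's hinge at y = +115 mm; vertical 10 mm through holes at y = -115 mm, space below
- lug_hole (a point): mouth of the hole in the upper lug: on the hole axis at the lug's upper face (66 mm above the worktop)
- bar (a joint): angle of the steel bar about its vertical hinge, rad: 0 = closed, eye's hole exactly in line with the lug holes; grows as the bar swings out in front of the rack. Stays where left (friction 0.04 N m). A stop lies 0.012 rad past zero, so the hole can end up to 2.8 mm behind the lug holes; the tapered pin draws it back in line
- bar_hinge (a point): point on the bar's hinge axis at the mid height of the bar (48 mm above the worktop). The bar is straight, 12 mm thick and 12 mm high (42 to 54 mm above the worktop), and ends in a 26 mm square eye 230 mm from the hinge axis
- bar_eye (a point): centre of the 10 mm hole in the bar's eye, at the upper face of the eye (54 mm above the worktop); 230 mm from the hinge axis
- stand: dark wooden block 56 x 56 x 56 mm fixed to the worktop, origin at the centre of its underside; an upright 11 mm hole through its middle holds the pin
- pin: loose clevis pin, 100 mm long, about 50 g, upright in the stand. Origin: centre of its lower tip; z towards the handle. Steel shank 8 mm in diameter, z 0 to 50 mm (lowest 12 mm taper to 4 mm); steel collar 22 mm in diameter, z 50 to 54 mm; round wooden handle 16 mm in diameter, z 54 to 100 mm (grasp it about z = 80 mm)
- pin_collar (a point): centre of the underside of the pin's collar, 50 mm above the pin's tip
- jar_a: glass spice jar with a red cap, 41 mm in diameter, 105 mm high, loose in the rack; origin at the centre of its underside, z up
- jar_b: glass spice jar with a dark cap, 41 mm in diameter, 105 mm high, loose in the rack; origin at the centre of its underside, z up
- jar_c: glass spice jar with a yellow cap, 42 mm in diameter, 106 mm high, loose in the rack; origin at the centre of its underside, z up
- tin: round sealed tin, 75 mm in diameter, 66 mm high, loose bystander; origin at the centre of its underside
- egg_cup: glazed egg cup, 52 mm in diameter, 58 mm high, loose bystander; origin at the centre of its underside
- opener: hand bottle opener with a blue handle, 174 x 41 x 20 mm, lying loose on the worktop; bystander; origin at the centre of its underside

How it is judged:
By the outcome, as a careful person would: the job done as asked, in the order asked, and still so for the second after the job is handed in, with the robot touching nothing.
It also fails if it takes over 56 s, if anything falls off the work surface, if the arm or the gripper's body presses on something with over 40 N, if the wrist force passes 120 N, or if a joint passes its speed limit or range.

## Working session

There is one attempt and no reset: what is moved stays moved. The work goes in short steps, Python scripts to look and compute and a tool call to move; the robot and the scene stay as the last step left them, time stands still between calls to the robot, and variables do not carry over. Pictures are saved under pics/ and viewed, at most 10 in all, crops included, and the job is handed in when it is done.

Besides the shell and the picture viewer there is one more tool, called as name([rows], argument=value, ...), one row to a line, values as JSON. carry_out: Moves the arm, as the interface text tells. Its arguments: {"type":"object","properties":{"series":{"type":"array","items":{"type":"array","items":{"type":"number"}}},"newtons":{"type":"number"}},"required":["series"]}

```bash
mkdir -p pics; ls; cat > h.py <<'E'
import numpy as np,cv2
from station import manip
def save(c,n):
    im=manip.capture(c); cv2.imwrite(f'pics/{n}.png',cv2.cvtColor(np.asarray(im),cv2.COLOR_RGB2BGR)); return im
def proj(c,X):
    k=manip.get_calibration(c);p=np.array(k['R'])@np.array(X)+np.array(k['t']);s=p[:2]/p[2];s=s*(1+k['k1']*(s@s))
    return (np.array(k['camera_matrix'])@[s[0],s[1],1])[:2]
def ray(c,uv):
    k=manip.get_calibration(c);K=np.array(k['camera_matrix']);s0=np.linalg.solve(K,[uv[0],uv[1],1])[:2];s=s0.copy()
    for _ in range(30): s=s0/(1+k['k1']*(s@s))
    R=np.array(k['R']);return -R.T@np.array(k['t']),R.T@[s[0],s[1],1]
def onz(c,uv,z):
    o,d=ray(c,uv);return o+d*(z-o[2])/d[2]
E
python3 - <<'E'
from h import *
for c in('side','top'):
    save(c,c+'0')
    for q in('rack','lug_hole','bar_hinge','bar_eye','stand','pin','pin_collar','jar_a','jar_b','jar_c','tin','egg_cup','opener'):
        print(c,q,[(round(d['conf'],2),np.round(d['point'],4).tolist(),proj(c,d['point']).round().tolist()) for d in manip.pinpoint(q,c)[:2]])
print(manip.get_obs())
E
```

```text
pics
side rack [(0.96, [0.5519, 0.1209, -0.0013], [311.0, 194.0])]
side lug_hole [(0.61, [0.565, 0.0073, 0.0639], [330.0, 197.0])]
side bar_hinge [(0.55, [0.4807, -0.2305, 0.0583], [340.0, 260.0]), (0.47, [0.5335, 0.2372, 0.0467], [292.0, 165.0])]
side bar_eye [(0.82, [0.4369, 0.0278, 0.0507], [287.0, 207.0]), (0.26, [0.4796, -0.2276, 0.0567], [339.0, 260.0])]
side stand [(0.83, [0.4764, -0.2331, 0.0016], [338.0, 277.0])]
side pin [(0.59, [0.4763, -0.2274, 0.0093], [337.0, 273.0]), (0.35, [0.5979, -0.3833, -0.0012], [410.0, 305.0])]
side pin_collar [(0.47, [0.4764, -0.2298, 0.0574], [338.0, 261.0])]
side jar_a [(0.8, [0.6206, 0.0918, 0.0108], [333.0, 191.0]), (0.78, [0.6122, 0.1461, 0.0155], [324.0, 181.0])]
side jar_b [(0.8, [0.6206, 0.0918, 0.0108], [333.0, 191.0]), (0.78, [0.6122, 0.1461, 0.0155], [324.0, 181.0])]
side jar_c [(0.8, [0.6206, 0.0918, 0.0108], [333.0, 191.0]), (0.78, [0.6122, 0.1461, 0.0155], [324.0, 181.0])]
side tin [(0.94, [0.4062, -0.4051, -0.0033], [344.0, 342.0])]
side egg_cup [(0.9, [0.5988, -0.382, 0.0014], [410.0, 304.0]), (0.26, [0.6075, 0.2084, 0.0127], [3
[... 1300 characters left out ...]
       6.61878023e+01, -1.36269088e-01]), 'joint_velocities': array([ 0.02526674,  0.02566476, -0.01526837, -0.02611609,  0.02905689,
        0.10327545]), 'effort': array([-2.45120245e-04, -5.93769300e+01, -3.34561551e+01,  6.97281933e-02,
        1.61430199e-02, -2.75870036e-05]), 'tcp_pos': array([0.22587321, 0.58275728, 0.22556661]), 'tool_rot': array([[-9.32402376e-01,  3.61421926e-01, -1.53691437e-05],
       [ 3.61421926e-01,  9.32402376e-01, -2.61458715e-05],
       [ 4.88053484e-06, -2.99332182e-05, -1.00000000e+00]]), 'force': array([ 0.6597629 , -0.25573103, -0.18223904]), 'torque': array([-0.01499596, -0.00075848, -0.00418286]), 'gripper_force': 0.0, 'width': 0.09203856991442912}
```

```bash
python3 -c "
import cv2,numpy as np
a=cv2.imread('pics/side0.png')[130:370,200:460];b=cv2.imread('pics/top0.png')[130:280,190:450]
a=cv2.resize(a,None,fx=1.5,fy=2.4);cv2.imwrite('pics/side0c.png',cv2.resize(cv2.imread('pics/side0.png')[130:370,200:460],None,fx=2.5,fy=2.5,interpolation=2));cv2.imwrite('pics/top0c.png',cv2.resize(b,None,fx=3,fy=3,interpolation=2))"
```

```text
(no output)
```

View pics/side0c.png

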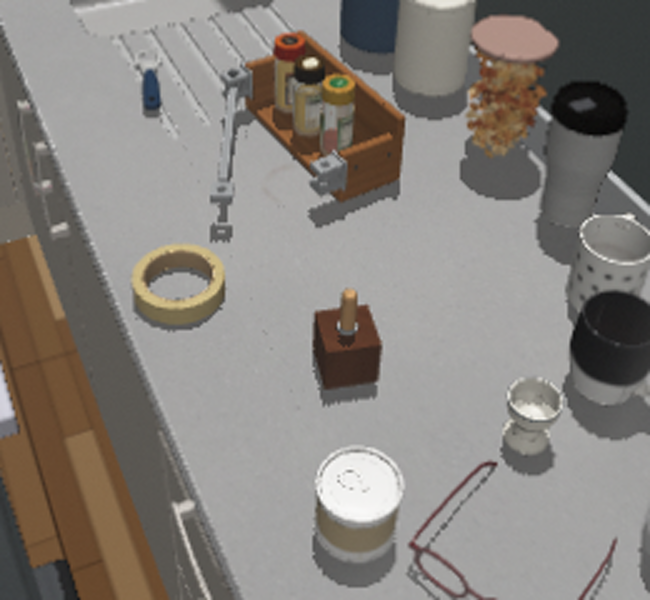

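View pics/top0c.png

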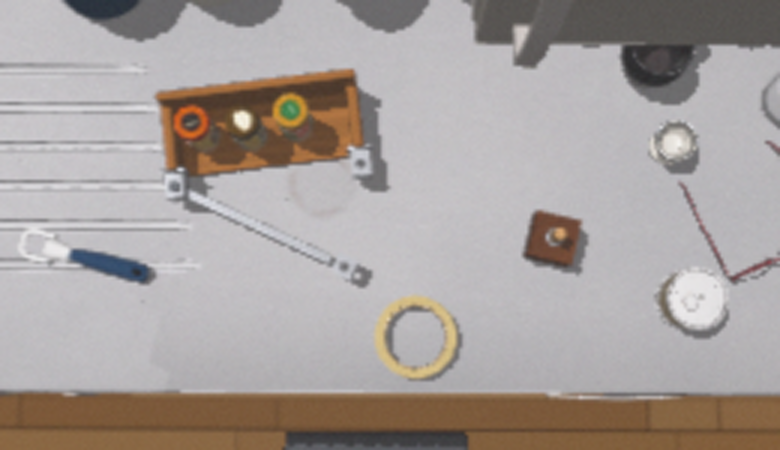

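The pictures agree with the networks. The bar is open about 0.57 rad, with the eye at side crop (221,192). The lug is at (330,170) and the pin and stand at (348,330). I'll close the bar first, using shut fingers.

carry_out([
  [-0.032,-0.037,0,0,0,-0.125,-1],
  [-0.064,-0.075,0,0,0,-0.25,-1],
  [-0.096,-0.112,0,0,0,-0.375,-1],
  [-0.128,-0.15,0,0,0,-0.4957,-1],
  [-0.16,-0.187,0,0,0,-0.4957,-1],
], newtons=20)

```text
time_s: 1.9
tcp_pos: [0.3077, 0.3488, 0.2257]
tool_rot: [[-0.991, -0.13, 0.0], [-0.13, 0.991, 0.0], [-0.0, 0.0, -1.0]]
force: [0.5, -0.6, -0.2]
width: 0.0543
gripper_force: 0.0
```

```bash
cat >> h.py <<'E'
O=np.array([.5515,.1229]);EX=np.array([.992,.125]);EX/=np.linalg.norm(EX);EY=np.array([-EX[1],EX[0]])
def rk(p): d=np.array(p)[:2]-O; return np.round([d@EX*1e3,d@EY*1e3],1)
def st():
    s=manip.get_obs();R=s['tool_rot'];print('t',s['time_s'],'tcp',s['tcp_pos'].round(4),'rack',rk(s['tcp_pos']),'yaw_y vs ey',np.degrees(np.arctan2(R[:2,1]@-EX,R[:2,1]@EY)).round(2),'tilt',R[:2,2].round(4),'F',s['force'].round(1),'T',s['torque'].round(2),'w',round(s['width'],4),'g',round(s['gripper_force'],1),'q',s['joint_positions'].round(0));return s
def go(p,s=None):
    s=s or manip.get_obs();print('shift',(s['tool_rot'].T@(np.array(p)-s['tcp_pos'])).round(4))
E
python3 -c "
from h import *
st();w=O-.150*EX-.045*EY;go([*w,.226])"
```

```text
t 1.9 tcp [0.3077 0.3488 0.2257] rack [-213.6  254.6] yaw_y vs ey 0.31 tilt [0.0004 0.0002] F [ 0.5 -0.6 -0.2] T [ 0.06 -0.03  0.01] w 0.0543 g 0.0 q [ 48.   6. 112.  -0.  62. -49.]
shift [-0.062  -0.2999 -0.0003]
```

carry_out([
  [-0.009,-0.045,0,0,0,0,-1],
  [-0.018,-0.09,0,0,0,0,-1],
  [-0.028,-0.135,0,0,0,0,-1],
  [-0.037,-0.18,0,0,0,0,-1],
  [-0.047,-0.225,0,0,0,0,-1],
])

```text
time_s: 2.4
tcp_pos: [0.3827, 0.1315, 0.226]
tool_rot: [[-0.992, -0.126, 0.001], [-0.126, 0.992, 0.0], [-0.001, 0.0, -1.0]]
force: [1.3, 0.7, 0.9]
width: 0.014
gripper_force: 0.0
```

carry_out([
  [-0.008,-0.037,0.025,0,0,0,-1],
  [-0.015,-0.075,0.05,0,0,0,-1],
  [-0.015,-0.075,0.1,0,0,0,-1],
  [-0.015,-0.075,0.145,0,0,0,-1],
  [-0.015,-0.075,0.18,0,0,0,-1],
])

```text
time_s: 2.9
tcp_pos: [0.4062, 0.0601, 0.0438]
tool_rot: [[-0.992, -0.124, -0.0], [-0.124, 0.992, -0.0], [0.0, 0.0, -1.0]]
force: [-0.6, -0.3, 0.2]
width: 0.0004
gripper_force: 0.0
```

```bash
python3 -c "
from h import *
st()"
```

```text
t 2.9 tcp [0.4062 0.0601 0.0438] rack [-152.   -44.2] yaw_y vs ey -0.05 tilt [-0.0004 -0.    ] F [-0.6 -0.3  0.2] T [ 0.01  0.   -0.  ] w 0.0004 g 0.0 q [  8.  18. 127.   0.  34. -89.]
```

carry_out([
  [-0.018,0,0,0,0,0,-1],
  [-0.036,0,0,0,0,0,-1],
  [-0.054,0,0,0,0,0,-1],
  [-0.07,0,0,0,0,0,-1],
  [-0.085,0,0,0,0,0,-1],
])

```text
time_s: 3.4
tcp_pos: [0.4918, 0.0715, 0.0456]
tool_rot: [[-0.992, -0.126, 0.0], [-0.126, 0.992, -0.0], [-0.0, -0.0, -1.0]]
force: [-0.1, 0.2, 1.2]
width: 0.0004
gripper_force: 0.2
```

carry_out([
  [-0.012,0,0,0,0,0,-1],
  [-0.024,0,0,0,0,0,-1],
  [-0.034,0,0,0,0,0,-1],
  [-0.04,0,0,0,0,0,-1],
  [-0.044,0,0,0,0,0,-1],
])

```text
time_s: 3.9
tcp_pos: [0.535, 0.077, 0.0455]
tool_rot: [[-0.992, -0.126, -0.0], [-0.126, 0.992, 0.0], [0.0, 0.0, -1.0]]
force: [-0.2, 0.3, -0.1]
width: 0.0003
gripper_force: 0.1
```

```bash
python3 -c "
from h import *
st();save('top','top1');save('side','side1')
for c in('top','side'):
  for q in ('bar_eye','lug_hole','bar_hinge'):
    print(c,q,[(round(d['conf'],2),np.round(d['point'],4).tolist(),rk(d['point']).tolist()) for d in manip.pinpoint(q,c)[:2]])
a=cv2.imread('pics/side1.png')[140:250,240:390];cv2.imwrite('pics/side1c.png',cv2.resize(a,None,fx=5,fy=5,interpolation=2))
"
```

```text
t 3.9 tcp [0.535  0.077  0.0455] rack [-22.1 -43.5] yaw_y vs ey 0.03 tilt [-0.0001  0.    ] F [-0.2  0.3 -0.1] T [ 0.02 -0.01 -0.03] w 0.0003 g 0.1 q [  8.  27. 112.   0.  42. -89.]
top bar_eye [(0.45, [0.477, -0.2299, 0.0567], [-118.0, -340.7])]
top lug_hole [(0.67, [0.5653, 0.0115, 0.0683], [-0.2, -112.3])]
top bar_hinge [(0.22, [0.5673, 0.013, 0.0662], [1.9, -111.0])]
side bar_eye [(0.64, [0.5572, 0.0044, 0.0522], [-9.2, -118.3])]
side lug_hole [(0.95, [0.5662, 0.0042, 0.0636], [-0.3, -119.6]), (0.42, [0.4752, -0.226, 0.0094], [-119.3, -336.6])]
side bar_hinge [(0.7, [0.5359, 0.2375, 0.0464], [-1.2, 115.7])]
```

View pics/side1c.png

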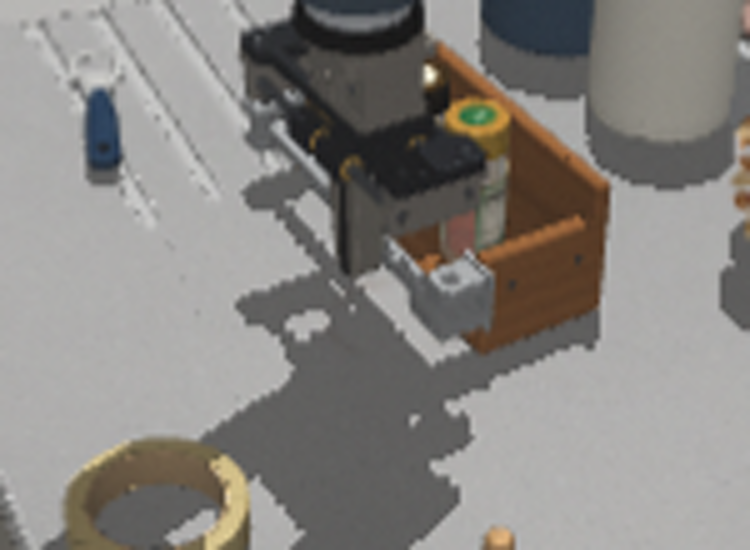

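The bar is almost closed, with the eye at the lugs around crop (420,285). I'll ease it on until it meets the stop.

carry_out([
  [-0.0015,0,0,0,0,0,-1],
  [-0.003,0,0,0,0,0,-1],
  [-0.004,0,0,0,0,0,-1],
  [-0.005,0,0,0,0,0,-1],
  [-0.005,0,0,0,0,0,-1],
])

```text
time_s: 4.8
tcp_pos: [0.5398, 0.0776, 0.0456]
tool_rot: [[-0.992, -0.126, 0.0], [-0.126, 0.992, 0.0], [-0.0, -0.0, -1.0]]
force: [-0.3, -0.1, 0.8]
width: 0.0006
gripper_force: 0.0
```

carry_out([
  [-0.0005,0,0,0,0,0,-1],
  [-0.001,0,0,0,0,0,-1],
  [-0.0015,0,0,0,0,0,-1],
  [-0.002,0,0,0,0,0,-1],
  [-0.002,0,0,0,0,0,-1],
])

```text
time_s: 5.3
tcp_pos: [0.5417, 0.0778, 0.0456]
tool_rot: [[-0.992, -0.126, 0.0], [-0.126, 0.992, 0.0], [-0.0, -0.0, -1.0]]
force: [-1.1, 0.2, -0.6]
width: 0.0003
gripper_force: 0.0
```

carry_out([
  [-0.0005,0,0,0,0,0,-1],
  [-0.001,0,0,0,0,0,-1],
  [-0.0013,0,0,0,0,0,-1],
  [-0.0015,0,0,0,0,0,-1],
  [-0.0015,0,0,0,0,0,-1],
])

```text
time_s: 5.8
tcp_pos: [0.5431, 0.078, 0.0456]
tool_rot: [[-0.992, -0.126, -0.0], [-0.126, 0.992, -0.0], [0.0, -0.0, -1.0]]
force: [-1.0, 0.5, 0.1]
width: 0.0005
gripper_force: 0.2
```

carry_out([
  [-0.0005,0,0,0,0,0,-1],
  [-0.001,0,0,0,0,0,-1],
  [-0.0013,0,0,0,0,0,-1],
  [-0.0015,0,0,0,0,0,-1],
  [-0.0015,0,0,0,0,0,-1],
])

```text
time_s: 6.3
tcp_pos: [0.5432, 0.078, 0.0454]
tool_rot: [[-0.992, -0.126, -0.003], [-0.126, 0.992, -0.0], [0.003, -0.0, -1.0]]
force: [-5.9, -0.6, 4.5]
width: 0.0004
gripper_force: 3.0
```

carry_out([
  [0.02,0,0,0,0,0,-1],
  [0.05,0,0,0,0,0,-1],
  [0.07,-0.02,-0.045,0,0,0,0.2],
  [0.08,-0.05,-0.085,0,0,0,0.2],
  [0.09,-0.08,-0.12,0,0,0,0.2],
])

```text
time_s: 6.8
tcp_pos: [0.4653, -0.0122, 0.1663]
tool_rot: [[-0.992, -0.127, 0.001], [-0.127, 0.992, 0.0], [-0.001, -0.0, -1.0]]
force: [1.0, -0.3, 0.0]
width: 0.0224
gripper_force: 0.0
```

carry_out([
  [0,-0.045,0,0,0,0,0.2],
  [0,-0.09,0,0,0,0,0.2],
  [0,-0.125,0,0,0,0,0.2],
  [0,-0.15,0,0,0,0,0.2],
  [0,-0.15,0,0,0,0,0.2],
])

```text
time_s: 7.3
tcp_pos: [0.4854, -0.1633, 0.1651]
tool_rot: [[-0.992, -0.123, 0.002], [-0.123, 0.992, -0.001], [-0.002, -0.001, -1.0]]
force: [0.3, 0.8, -0.5]
width: 0.0552
gripper_force: 0.0
```

```bash
cat > m.py <<'E'
from h import *
import sys
def meas(qs,n=4):
  for c in('top','side'):
    R={q:[] for q in qs}
    for i in range(n):
      manip.capture(c)
      for q in qs:
        l=manip.pinpoint(q,c)
        if l: R[q].append(l[0]['point'])
    for q in qs:
      if R[q]: a=np.array(R[q]);print(c,q,len(a),np.median(a,0).round(4),rk(np.median(a,0)),'sd',a.std(0).round(4))
E
python3 -c "
from m import *
s=st();meas(['lug_hole','bar_eye','bar_hinge','pin','pin_collar'],3)
for c in('top','side'): save(c,c+'2')
a=cv2.imread('pics/side2.png')[140:300,240:390];cv2.imwrite('pics/side2c.png',cv2.resize(a,None,fx=3.7,fy=3.7,interpolation=2))
st()"
```

```text
t 7.3 tcp [ 0.4854 -0.1633  0.1651] rack [-101.4 -275.7] yaw_y vs ey -0.13 tilt [ 0.0022 -0.0012] F [ 0.3  0.8 -0.5] T [ 0.02 -0.01 -0.03] w 0.0552 g 0.0 q [ -19.   14.  111.   -0.   55. -116.]
top lug_hole 3 [0.5673 0.0085 0.0689] [   1.4 -115.5] sd [0.0014 0.0013 0.0007]
top bar_eye 3 [0.5663 0.0079 0.0538] [   0.3 -115.9] sd [0.0007 0.0017 0.002 ]
top bar_hinge 3 [0.5391 0.2378 0.0461] [  2.1 115.5] sd [0.0002 0.0013 0.0007]
top pin 1 [0.5672 0.0077 0.0566] [   1.2 -116.3] sd [0. 0. 0.]
top pin_collar 1 [0.5681 0.0078 0.055 ] [   2.1 -116.3] sd [0. 0. 0.]
side lug_hole 3 [0.5656 0.005  0.0642] [  -0.8 -118.7] sd [0.0011 0.0018 0.0004]
side bar_eye 3 [0.5675 0.0073 0.0506] [   1.4 -116.7] sd [0.0012 0.0006 0.0017]
side bar_hinge 3 [0.5351 0.2381 0.0482] [ -1.9 116.3] sd [0.0008 0.0006 0.0022]
side pin 3 [ 0.4765 -0.2288  0.0099] [-118.4 -339.6] sd [0.0004 0.0007 0.0025]
side pin_collar 3 [ 0.4795 -0.2295  0.0576] [-115.5 -340.6] sd [0.0003 0.0002 0.0007]
t 9.2 tcp [ 0.4843 -0.1605  0.1647] rack [-102.1 -272.8] yaw_y vs ey 0.03 tilt [-0.  0.] F [0.7 0.6 0.3] T [ 0.1   0.04 -0.01] w 0.055 g 0.0 q [ -19.   14.  111.   -0.   55. -116.]
```

View pics/side2c.png

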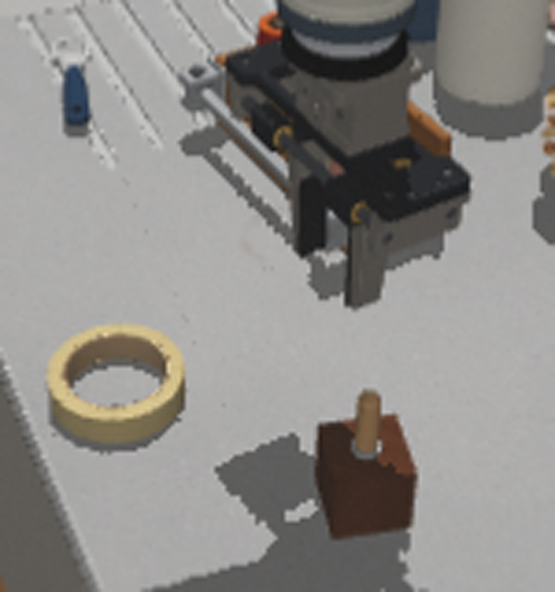

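The bar stayed shut. The pin stands at crop (368,420), leaning slightly. Next I'll go over it and down.

carry_out([
  [0.008,-0.035,0,0,0,0,0.2],
  [0.0154,-0.0676,0,0,0,0,0.2],
  [0.0154,-0.0676,0.03,0,0,0,0.2],
  [0.0154,-0.0676,0.06,0,0,0,0.2],
  [0.0154,-0.0676,0.0867,0,0,0,0.2],
])

```text
time_s: 9.7
tcp_pos: [0.4773, -0.2299, 0.0769]
tool_rot: [[-0.992, -0.125, 0.0], [-0.125, 0.992, -0.0], [-0.0, -0.0, -1.0]]
force: [-0.4, 0.3, -0.7]
width: 0.0551
gripper_force: 0.0
```

carry_out([
  [0,0,0,0,0,0,0.2],
  [0,0,0,0,0,0,-0.2],
  [0,0,0,0,0,0,-0.5],
  [0,0,0,0,0,0,-1],
  [0,0,0,0,0,0,-1],
], newtons=15)

```text
time_s: 10.2
tcp_pos: [0.4782, -0.2298, 0.0791]
tool_rot: [[-0.992, -0.126, 0.002], [-0.126, 0.992, -0.001], [-0.002, -0.001, -1.0]]
force: [-0.4, -0.1, 0.3]
width: 0.0256
gripper_force: 0.0
```

```bash
python3 -c "
from m import *
s=st();save('top','top3')
for c in('top','side'): save(c,c+'3')
a=cv2.imread('pics/side3.png')[200:300,280:400];b=cv2.imread('pics/top3.png')[150:250,320:440];cv2.imwrite('pics/c3.png',cv2.resize(np.vstack([a,b]),None,fx=3,fy=3,interpolation=2))
"
```

```text
t 10.2 tcp [ 0.4782 -0.2298  0.0791] rack [-116.8 -340.8] yaw_y vs ey 0.04 tilt [ 0.0018 -0.0009] F [-0.4 -0.1  0.3] T [ 0.06  0.04 -0.01] w 0.0256 g 0.0 q [ -26.   23.  112.   -0.   45. -123.]
```

View pics/c3.png

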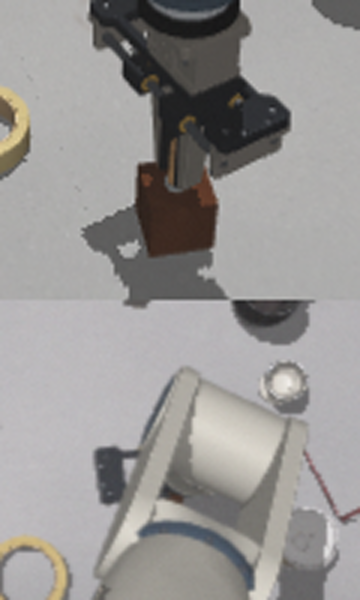

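The handle shows between the fingers at crop (172,155). I'll finish closing, then lift.

carry_out([
  [0,0,0,0,0,0,-1],
  [0,0,0,0,0,0,-1],
  [0,0,0,0,0,0,-1],
  [0,0,0,0,0,0,-1],
  [0,0,0,0,0,0,-1],
], newtons=25)

```text
time_s: 10.85
tcp_pos: [0.4779, -0.2297, 0.0786]
tool_rot: [[-0.992, -0.126, 0.001], [-0.126, 0.992, -0.0], [-0.001, -0.0, -1.0]]
force: [-0.2, 0.1, 6.7]
width: 0.0156
gripper_force: 25.0
```

carry_out([
  [0,0,-0.01,0,0,0,-1],
  [0,0,-0.03,0,0,0,-1],
  [0,0,-0.06,0,0,0,-1],
  [0,0,-0.09,0,0,0,-1],
  [0,0,-0.1,0,0,0,-1],
])

```text
time_s: 11.35
tcp_pos: [0.4788, -0.2302, 0.1812]
tool_rot: [[-0.992, -0.126, 0.004], [-0.126, 0.992, -0.002], [-0.003, -0.002, -1.0]]
force: [0.1, 0.3, -1.0]
width: 0.0154
gripper_force: 25.0
```

```bash
python3 -c "
from m import *
s=st();meas(['pin','pin_collar'],3);save('side','side4')
a=cv2.imread('pics/side4.png')[160:290,280:400];cv2.imwrite('pics/c4.png',cv2.resize(a,None,fx=4.5,fy=4.5,interpolation=2))
"
```

```text
t 11.35 tcp [ 0.4788 -0.2302  0.1812] rack [-116.3 -341.2] yaw_y vs ey 0.03 tilt [ 0.0038 -0.0018] F [ 0.1  0.3 -1. ] T [0.03 0.03 0.07] w 0.0154 g 25.0 q [ -26.   15.  108.   -0.   57. -123.]
top pin_collar 1 [0.5375 0.2385 0.044 ] [  0.6 116.4] sd [0. 0. 0.]
side pin 3 [ 0.4749 -0.2253  0.1082] [-119.5 -335.9] sd [0.0009 0.0009 0.0005]
side pin_collar 3 [ 0.4785 -0.2278  0.157 ] [-116.3 -338.8] sd [0.0014 0.0009 0.0013]
```

View pics/c4.png

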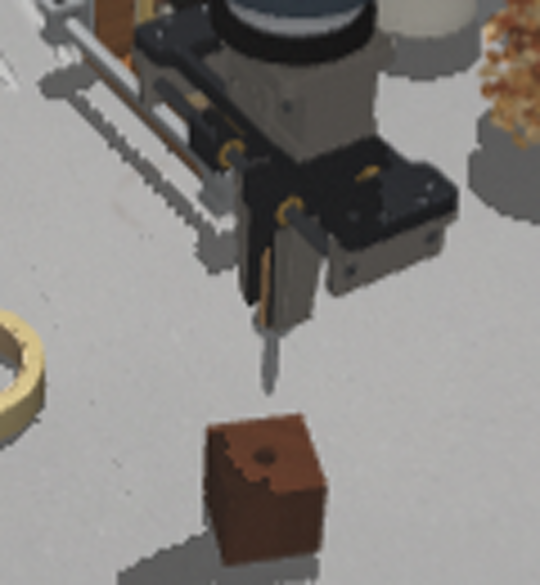

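The pin is held, tip at crop (269,390), perhaps leaning a little. I'll check the lean in pixels and move above the lug.

```bash
python3 -c "
from m import *
im=cv2.imread('pics/side4.png')
s=st()
tip=np.array([269,390])/4.5+[280,160]
P=onz('side',tip-0.5,.109);print('tip',P,rk(P))
for dz in(0,.05,.054,.06,.07):print(dz,(proj('side',P+[0,0,dz])-[280,160])*4.5)
e=1e-3
for n,v in(('ex',EX),('ey',EY)):print(n,(proj('side',P+[*v*.01,0])-proj('side',P))*.1,'px/mm')
o,d=ray('side',tip);print('cam',o)
go([.5695,.0001,.158],s)
"
```

```text
t 12.3 tcp [ 0.4776 -0.2295  0.178 ] rack [-117.4 -340.4] yaw_y vs ey 0.03 tilt [ 0.0001 -0.    ] F [ 0.   0.5 -0.3] T [ 0.07 -0.02 -0.01] w 0.0153 g 25.0 q [ -26.   15.  108.    0.   57. -123.]
tip [ 0.47695403 -0.22909802  0.109     ] [-118.  -339.9]
0 [266.75 387.75]
0.05 [271.14484932 319.76805905]
0.054 [271.50844367 314.12632135]
0.06 [272.05727802 305.60522218]
0.07 [272.98128115 291.24552062]
ex [ 0.34211474 -0.15059271] px/mm
ey [-0.22743351 -0.25202932] px/mm
cam [ 0.14774893 -0.81964141  0.7896483 ]
shift [-0.12    0.2163  0.02  ]
```

carry_out([
  [-0.02,0.035,0,0,0,0,-1],
  [-0.042,0.077,0,0,0,0,-1],
  [-0.063,0.115,0,0,0,0,-1],
  [-0.08,0.145,0,0,0,0,-1],
  [-0.09,0.165,0,0,0,0,-1],
])

```text
time_s: 12.8
tcp_pos: [0.547, -0.0523, 0.1782]
tool_rot: [[-0.992, -0.127, 0.001], [-0.127, 0.992, 0.0], [-0.001, 0.0, -1.0]]
force: [-0.1, 0.1, 0.8]
width: 0.0152
gripper_force: 25.0
```

carry_out([
  [-0.01,0.02,0.005,0,0,0,-1],
  [-0.02,0.04,0.01,0,0,0,-1],
  [-0.027,0.056,0.015,0,0,0,-1],
  [-0.027,0.056,0.018,0,0,0,-1],
  [-0.027,0.056,0.018,0,0,0,-1],
])

```text
time_s: 13.3
tcp_pos: [0.5654, 0.0044, 0.1594]
tool_rot: [[-0.992, -0.126, -0.001], [-0.126, 0.992, -0.0], [0.001, -0.0, -1.0]]
force: [-0.1, 0.7, -0.8]
width: 0.0155
gripper_force: 25.0
```

```bash
python3 -c "
from m import *
s=st();meas(['pin','pin_collar','lug_hole','bar_eye'],3);save('side','side5')
a=cv2.imread('pics/side5.png')[150:225,290:375];cv2.imwrite('pics/c5.png',cv2.resize(a,None,fx=8,fy=8,interpolation=2))
st()"
```

```text
t 13.3 tcp [0.5654 0.0044 0.1594] rack [  -1.1 -119.3] yaw_y vs ey 0.08 tilt [-0.0012 -0.0003] F [-0.1  0.7 -0.8] T [ 0.   -0.03  0.02] w 0.0155 g 25.0 q [  0.  19. 104.  -0.  56. -97.]
top pin 1 [0.6117 0.1461 0.0137] [62.6 15.5] sd [0. 0. 0.]
top lug_hole 3 [0.5655 0.0114 0.068 ] [  -0.  -112.4] sd [0.0014 0.0016 0.0015]
side pin 3 [0.5649 0.0062 0.092 ] [  -1.3 -117.5] sd [0.0014 0.0011 0.0003]
side pin_collar 3 [0.5667 0.0073 0.1395] [   0.6 -116.6] sd [0.0015 0.0005 0.0002]
side lug_hole 3 [0.5645 0.005  0.0643] [  -1.8 -118.6] sd [0.0004 0.0007 0.0009]
side bar_eye 3 [0.5663 0.008  0.0525] [   0.3 -115.8] sd [0.002  0.0017 0.0012]
t 14.85 tcp [0.5658 0.0044 0.16  ] rack [  -0.6 -119.4] yaw_y vs ey 0.03 tilt [0. 0.] F [-0.7  0.3 -1.6] T [0.04 0.03 0.01] w 0.0155 g 25.0 q [  0.  19. 104.   0.  56. -97.]
```

View pics/c5.png

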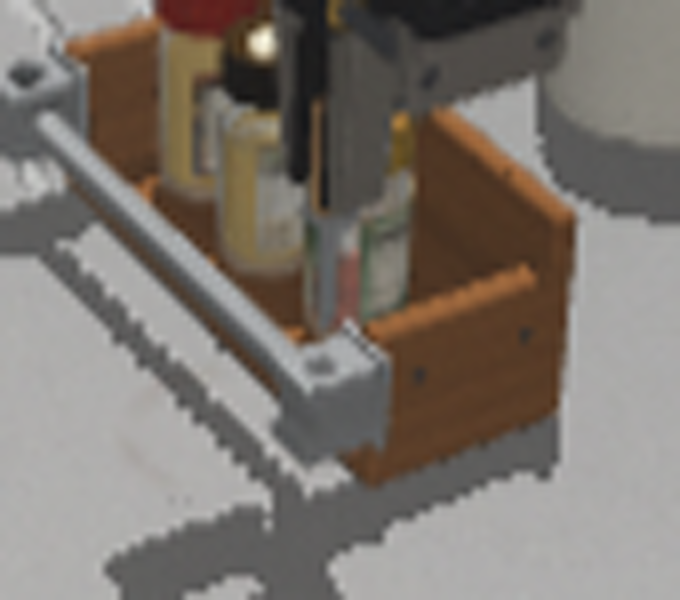

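Hole centre is at crop (322,366), and the pin tip at about (325,330).

```bash
python3 -c "
from m import *
f=lambda c:(np.array(c)+.5)/8-.5+[290,150]
g=lambda p:(np.array(p)-[290,150]+.5)*8-.5
H=onz('side',f([322,366]),.066);print('hole',H,rk(H))
z=.160+.008-.08
for t in([325,330],[323,333]):
  P=onz('side',f(t),z);print('tip',P,rk(P))
s=manip.get_obs();T=s['tcp_pos']
for dz in(0,.05,.07,.09):print(dz,'vertical below tcp would show at',g(proj('side',[T[0],T[1],z+dz])))
for v in(EX,EY):print((g(proj('side',H+[*v*.001,0]))-g(proj('side',H))))
"
```

```text
hole [0.56679673 0.0101259  0.066     ] [   1.1 -113.8]
tip [0.56434413 0.00394876 0.088     ] [  -2.1 -119.6]
tip [0.56288257 0.00259331 0.088     ] [  -3.7 -120.8]
0 vertical below tcp would show at [328.13073114 328.32684314]
0.05 vertical below tcp would show at [332.50472408 217.47451041]
0.07 vertical below tcp would show at [334.31631038 171.45378436]
0.09 vertical below tcp would show at [336.16460499 124.43431447]
[ 2.24844005 -0.83106681]
[-1.43901869 -1.41644374]
```

carry_out([
  [-0.001,0.002,0.004,0,0,0,-1],
  [-0.002,0.005,0.009,0,0,0,-1],
  [-0.002,0.005,0.014,0,0,0,-1],
  [-0.002,0.005,0.017,0,0,0,-1],
  [-0.002,0.005,0.017,0,0,0,-1],
])

```text
time_s: 15.35
tcp_pos: [0.5668, 0.0097, 0.1423]
tool_rot: [[-0.992, -0.126, -0.001], [-0.126, 0.992, -0.0], [0.001, 0.0, -1.0]]
force: [0.2, 0.3, -1.3]
width: 0.0152
gripper_force: 25.0
```

```bash
python3 -c "
from m import *
s=st();save('side','side6');st()
a=cv2.imread('pics/side6.png')[165:215,300:360];cv2.imwrite('pics/c6.png',cv2.resize(a,None,fx=12,fy=12,interpolation=2))
"
```

```text
t 15.35 tcp [0.5668 0.0097 0.1423] rack [   1.  -114.3] yaw_y vs ey 0.04 tilt [-0.0012 -0.    ] F [ 0.2  0.3 -1.3] T [ 0.05 -0.03  0.02] w 0.0152 g 25.0 q [  1.  21. 105.  -0.  54. -96.]
t 15.4 tcp [0.567  0.0096 0.1426] rack [   1.2 -114.3] yaw_y vs ey 0.03 tilt [-0.0007 -0.    ] F [ 0.1 -0.1 -1. ] T [0.02 0.   0.02] w 0.0157 g 25.0 q [  1.  21. 105.  -0.  54. -96.]
```

View pics/c6.png

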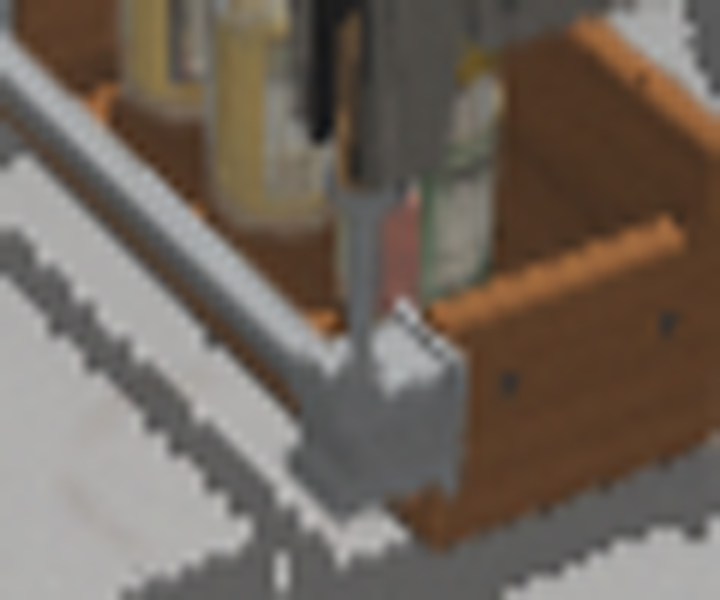

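The tip at crop (365,362) sits over the hole at (363,370). I'll lower it gently.

carry_out([
  [0,0,0.003,0,0,0,-1],
  [0,0,0.006,0,0,0,-1],
  [0,0,0.009,0,0,0,-1],
  [0,0,0.011,0,0,0,-1],
  [0,0,0.011,0,0,0,-1],
])

```text
time_s: 15.9
tcp_pos: [0.567, 0.0096, 0.1316]
tool_rot: [[-0.992, -0.126, -0.001], [-0.126, 0.992, -0.0], [0.001, 0.0, -1.0]]
force: [-0.0, 0.5, -0.3]
width: 0.0154
gripper_force: 25.0
```

```bash
python3 -c "
from m import *
s=st()"
```

```text
t 15.9 tcp [0.567  0.0096 0.1316] rack [   1.2 -114.3] yaw_y vs ey 0.03 tilt [-0.0006 -0.    ] F [-0.   0.5 -0.3] T [ 0.06  0.02 -0.01] w 0.0154 g 25.0 q [  1.  21. 105.  -0.  53. -96.]
```

carry_out([
  [0,0,0.0025,0,0,0,-1],
  [0,0,0.005,0,0,0,-1],
  [0,0,0.0075,0,0,0,-1],
  [0,0,0.01,0,0,0,-1],
  [0,0,0.01,0,0,0,-1],
])

```text
time_s: 16.4
tcp_pos: [0.567, 0.0096, 0.1216]
tool_rot: [[-0.992, -0.126, -0.001], [-0.126, 0.992, -0.0], [0.001, 0.0, -1.0]]
force: [0.1, 0.7, 0.1]
width: 0.0155
gripper_force: 25.0
```

carry_out([
  [0,0,0.002,0,0,0,-1],
  [0,0,0.004,0,0,0,-1],
  [0,0,0.006,0,0,0,-1],
  [0,0,0.008,0,0,0,-1],
  [0,0,0.008,0,0,0,-1],
])

```text
time_s: 16.9
tcp_pos: [0.5671, 0.0096, 0.1137]
tool_rot: [[-0.992, -0.126, -0.0], [-0.126, 0.992, -0.0], [0.0, 0.0, -1.0]]
force: [-0.0, -1.1, -0.3]
width: 0.0153
gripper_force: 25.0
```

carry_out([
  [0,0,0.002,0,0,0,-1],
  [0,0,0.004,0,0,0,-1],
  [0,0,0.006,0,0,0,-1],
  [0,0,0.008,0,0,0,-1],
  [0,0,0.008,0,0,0,-1],
])

```text
time_s: 17.4
tcp_pos: [0.5671, 0.0096, 0.1057]
tool_rot: [[-0.992, -0.126, -0.0], [-0.126, 0.992, 0.0], [0.0, 0.0, -1.0]]
force: [0.0, -0.4, -1.0]
width: 0.0153
gripper_force: 25.0
```

carry_out([
  [0,0,0.003,0,0,0,-1],
  [0,0,0.006,0,0,0,-1],
  [0,0,0.009,0,0,0,-1],
  [0,0,0.011,0,0,0,-1],
  [0,0,0.011,0,0,0,-1],
])

```text
time_s: 17.9
tcp_pos: [0.5671, 0.0096, 0.0946]
tool_rot: [[-0.992, -0.126, -0.0], [-0.126, 0.992, -0.0], [0.0, 0.0, -1.0]]
force: [0.8, -0.7, -0.2]
width: 0.0155
gripper_force: 25.0
```

carry_out([
  [0,0,0.0015,0,0,0,-1],
  [0,0,0.003,0,0,0,-1],
  [0,0,0.004,0,0,0,-1],
  [0,0,0.005,0,0,0,-1],
  [0,0,0.005,0,0,0,-1],
])

```text
time_s: 18.4
tcp_pos: [0.5671, 0.0096, 0.0899]
tool_rot: [[-0.992, -0.126, -0.0], [-0.126, 0.992, -0.0], [0.0, 0.0, -1.0]]
force: [-0.3, -0.6, -0.8]
width: 0.0153
gripper_force: 25.0
```

carry_out([
  [0,0,0.0005,0,0,0,-1],
  [0,0,0.001,0,0,0,-1],
  [0,0,0.0015,0,0,0,-1],
  [0,0,0.002,0,0,0,-1],
  [0,0,0.002,0,0,0,-1],
])

```text
time_s: 18.9
tcp_pos: [0.5673, 0.0096, 0.0886]
tool_rot: [[-0.992, -0.126, 0.0], [-0.126, 0.992, -0.0], [-0.0, -0.0, -1.0]]
force: [-2.6, -1.0, 7.4]
width: 0.015
gripper_force: 25.0
```

carry_out([
  [0,0,0.001,0,0,0,-1],
  [0,0,0,0,0,0,-0.6],
  [0,0,0,0,0,0,-0.4],
  [0,0,0,0,0,0,-0.1],
  [0,0,0,0,0,0,-0.1],
])

```text
time_s: 19.4
tcp_pos: [0.5672, 0.0097, 0.0878]
tool_rot: [[-0.992, -0.126, -0.0], [-0.126, 0.992, 0.0], [0.0, 0.0, -1.0]]
force: [-0.2, 0.2, -0.3]
width: 0.0403
gripper_force: 0.0
```

carry_out([
  [0,0,0,0,0,0,-0.1],
  [0,0,-0.005,0,0,0,-0.1],
  [0,0,-0.03,0,0,0,-0.1],
  [0,0,-0.07,0,0,0,-0.1],
  [0,0,-0.11,0,0,0,-0.1],
])

```text
time_s: 19.9
tcp_pos: [0.5667, 0.0096, 0.1991]
tool_rot: [[-0.992, -0.126, -0.001], [-0.126, 0.992, -0.0], [0.001, 0.0, -1.0]]
force: [0.3, 0.5, -1.0]
width: 0.0416
gripper_force: 0.0
```

carry_out([
  [0.04,0,-0.02,0,0,0,-0.1],
  [0.08,0,-0.03,0,0,0,-0.1],
  [0.12,0,-0.03,0,0,0,-0.1],
  [0.16,-0.02,-0.03,0,0,0,-0.1],
  [0.18,-0.04,-0.03,0,0,0,-0.1],
])

```text
time_s: 20.4
tcp_pos: [0.3906, -0.0527, 0.2281]
tool_rot: [[-0.992, -0.127, -0.001], [-0.127, 0.992, -0.0], [0.001, 0.0, -1.0]]
force: [0.1, 0.1, 0.6]
width: 0.0414
gripper_force: 0.0
```

carry_out([
  [0,-0.04,0,0,0,0,-0.1],
  [0,-0.08,0,0,0,0,-0.1],
  [0,-0.12,0,0,0,0,-0.1],
  [0,-0.14,0,0,0,0,-0.1],
  [0,-0.14,0,0,0,0,-0.1],
])

```text
time_s: 20.9
tcp_pos: [0.4115, -0.1937, 0.2283]
tool_rot: [[-0.992, -0.123, 0.001], [-0.123, 0.992, -0.001], [-0.001, -0.001, -1.0]]
force: [0.9, 0.3, 0.3]
width: 0.0417
gripper_force: 0.0
```

```bash
python3 -c "
from m import *
s=st();meas(['pin_collar','pin','lug_hole'],2)
for c in('side','top'): save(c,c+'7')
a=cv2.imread('pics/side7.png')[150:225,250:350];b=cv2.imread('pics/top7.png')[140:215,230:330]
cv2.imwrite('pics/c7.png',cv2.resize(np.hstack([a,b]),None,fx=4,fy=4,interpolation=2))
"
```

```text
t 20.9 tcp [ 0.4115 -0.1937  0.2283] rack [-178.4 -296.7] yaw_y vs ey -0.12 tilt [ 0.0007 -0.0008] F [0.9 0.3 0.3] T [0.06 0.05 0.  ] w 0.0417 g 0.0 q [ -25.    5.  113.   -0.   62. -122.]
top pin_collar 2 [0.5666 0.0097 0.0664] [   0.8 -114.2] sd [0.0012 0.0007 0.0003]
top pin 2 [0.5693 0.0138 0.0168] [   4.  -110.4] sd [0.0024 0.001  0.0006]
top lug_hole 1 [0.5646 0.0094 0.0671] [  -1.2 -114.2] sd [0. 0. 0.]
side pin_collar 1 [ 0.4037 -0.4033 -0.001 ] [-212.4 -503.6] sd [0. 0. 0.]
side lug_hole 2 [0.5638 0.007  0.0634] [  -2.2 -116.5] sd [0.0001 0.0023 0.0032]
```

View pics/c7.png

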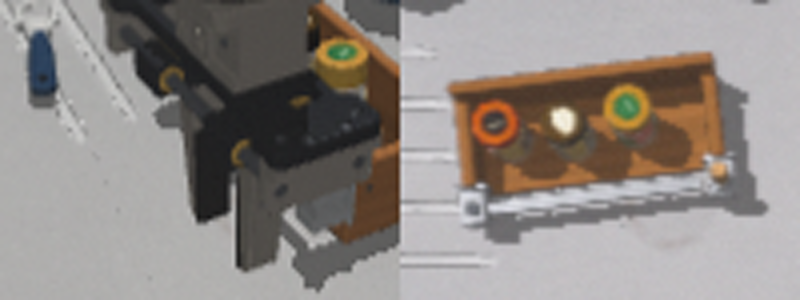

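Top view shows the pin upright in the lug at crop (719,170), the bar shut across the rack and the jars standing. The collar reads 66.4 mm high, so it is seated on the lug.

```bash
python3 -c "
from station import manip
print(manip.hand_in())"
```

```text
the job is handed in; nothing more can be done
None
```

The bar is shut, the pin is through the lugs and eye with its collar on the upper lug, the gripper is clear, the three jars are standing, the tin, egg cup and opener were not touched, and the job was handed in at about 22 s.

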